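Change the chamber slides on a slide scanner

ROBOT

A 6-joint arm with a two-finger parallel gripper is mounted at the origin on the work surface. World frame = base frame: x ahead of the robot, y to its left, z up, the work surface at z = 0. Lengths are in mm, angles in rad, forces in N, time in s.
With the tool pointing down it reaches from about 400 to 825 mm from the base axis. Payload 7 kg.
Tool frame: the origin (TCP) lies at the very end of the fingers, on their centre line; the grasp point (between the pads) lies 19 mm behind it; z points along the fingers, y is the line along which they close (so a half turn about z gives the same grasp; the last joint's range is limited). The gripper opens to 88 mm and grips with 3 to 60 N. Pads are 19 mm wide; open, the fingers measure 130 mm over their backs; the gripper's body (78 mm by 193 mm) begins 47 mm behind the grasp point.
Start: joints at [-1.059, 0.359, 0.012, 0, -1.224, -0.288], TCP at [149.782, -658.149, 226.561] pointing down, gripper open.
Joint ranges: [-3.07, 3.07], [-1.43, 2.12], [-1.02, 1.25], [-3.03, 1.67], [-3.05, -0], [-3.03, 3.03]. Speed limits (rad/s): [2.39, 2.39, 3.01, 3.14, 3.14, 3.14].

INTERFACE

Orientations are given as a unit quaternion [x, y, z, w].
In Python, from cell import * gives the robot as it stands.
- The arm moves only by the tool step_arm, never from a script. Its argument "plan" is text: rows parted by semicolons, each of 6 numbers parted by spaces: the shift along the tool's x, y, z in m, then the turn, a rotation vector about the tool's x, y, z in degrees. In form: dx dy dz rx ry rz; .... A call has 1 to 20 rows; each row shifts and turns the commanded pose from where the row before left it, along the tool's axes as they then stand; what a row does not reach is not made up. A row lasts 1/8 s, in which the tool goes at most 62.5 mm and 10.7 degrees, less where a joint would pass 70% of its speed; a pose out of reach is approached as far as the arm can. A call with a gripper value outside its range is refused whole. "jaw" is the finger opening in m, from 0 to 0.0876, set as the call begins (left out, the last holds). The fingers move at their own pace and stop on an object; "grip_force" is the grip in N (left out, the last holds). Time passes only in rows, so rows that do not move let the fingers close. It gives the time, the measured TCP pose, the force, the opening and the grip force at its end, in the units of the state.
- get_obs(): the state, without advancing time (a new reading comes with each control period).
- snapshot(name): name is "side" or "top"; returns a dict with "image" (384x512x3 uint8, red, green, blue), "depth" (384x512 float32, mm along the optical axis (not along the pixel's ray), 0 where there is no reading), "intrinsics" (3x3 intrinsics, pixels), "extrinsics" (4x4, takes a point from camera to world coordinates). Camera axes: x right, y up, looking along -z (the intrinsics and any distortion apply to the point x, -y, -z); pixel columns grow to the right and rows downward; lengths in mm; the calibration is good to about 2 mm. A picture is of the moment at which its call begins.
- hand_in(): hands the job in; it is judged then, once.
The state is a dict: "clock": time; "qpos": joint angles; "qvel": joint speeds; "joint_torque": joint torques, N m; "tcp_pos": TCP position; "orientation": TCP orientation; "force": force on the tool from outside, world axes, zero at the start; "moment": the same for the moment, N m; "opening": opening from 0.0 (shut) to 1.0 (fully open); "grasp_force": force on a finger pad.
Only numpy, scipy, OpenCV 4.12 (cv2) and the standard library are available. Lean on these libraries where they do the work, as an engineer would, in place of code of your own. Each camera call takes 0.05 s, during which the arm holds its last target. There are 200 camera calls.

TASK

Change the slides on the slide scanner: first tilt the jog lever to the robot's left and hold it until the scan bar has run to its left-hand stop, clear of the pockets, and let the lever spring back. Move every finished chamber slide from the pockets into the empty tray, and seat every new slide from the other tray flat and square in a pocket of its own. Then hold the lever to the right until the bar stands centred over the row of pockets and let go; drive the bar only with the lever, never touch it, and leave the other things on the bench alone.

Things in the scene. Friction and masses are not known exactly. Their poses are not given: they have to be found in the camera images.
- scanner: Slide scanner, mint-white casing 260 x 245 mm with a black deck 61 mm high, fixed. Its dark adapter has three pockets side by side along its x, 55 mm apart: 30 (x) x 80 (y) mm, 5 mm deep, 2 mm play all round; slides lie along its y, either way round. Origin: on the bench under the middle pocket; x away from the robot, y left. Rail 100 mm high at x = 114 to 156 mm.
- pocket1 (a point): Centre of the floor of pocket 1 of the scanner (the nearest the robot), 56 mm above the bench.
- pocket2 (a point): Centre of the floor of pocket 2 of the scanner (the middle one), 56 mm above the bench.
- pocket3 (a point): Centre of the floor of pocket 3 of the scanner (the farthest), 56 mm above the bench.
- bar (a joint): Position (m) of the scan bar along the scanner's y, growing to the left: 0 centred over the pockets, 0.12 left-hand stop (pockets clear), -0.05 right-hand stop. Driven by the lever: runs to the side the lever is tilted to, about 25 mm/s at 0.3 rad, slower at less, not at all below 0.1 rad; stays when the lever is let go (runs on 3 mm). Not to be touched.
- bar_mid (a point): Middle of the scan bar's top, 129 mm above the bench; over the middle pocket when joint bar reads 0. The bar is a dark beam 45 mm wide in y, reaching from 100 mm in front of the middle pocket to 158 mm behind it, underside 93 mm above the bench; its grey carriage on the rail is 52 mm wide, top 141 mm high.
- controller: Jog controller: a dark box 130 (x) x 100 (y) x 45 mm high with an aluminium top, fixed to the bench, with the jog lever in its middle. Origin: centre of its underside. It may stand left or right of the scanner.
- jog (a joint): Tilt (rad) of the jog lever, a steel stem with a grey knob; positive: tilted to the controller's +y (the robot's left). Pivot 45 mm above the bench in the box's middle; upright its top is 152 mm above the bench. Stops at +-0.35. Spring-centred, 3.2 N m/rad (some 12 N at the knob for 0.3 rad); let go, it rests within 0.06 of 0.
- jog_knob (a point): Middle of the lever's knob, 82 mm above the pivot, 127 mm above the bench when upright. The knob is an upright cylinder 29 mm across and 49 mm high, the stem below it 12 mm across. It can be pushed from the side or pinched.
- tray_a: The tray that holds the new slides at the start: shallow grey tray, 220 (its x) x 150 x 8 mm outside, walls and floor 4 mm thick. Origin: centre of its underside. Fixed; may stand left or right.
- tray_b: The empty tray, for the finished slides: shallow grey tray, 220 (its x) x 150 x 8 mm outside, walls and floor 4 mm thick. Origin: centre of its underside. Fixed; may stand left or right.
- new1: New chamber slide: flat base 76 x 26 x 3 mm, frosted label at its -x end, on it a lidded block of wells 50 x 22 mm, 3 to 17 mm above the underside, its middle 9 mm from the base's middle towards +x. Origin: centre of underside; x along its length. 40 g. Grip the block across or lengthwise. Lies flat in tray_a at the start. May be absent.
- new2: New chamber slide: flat base 76 x 26 x 3 mm, frosted label at its -x end, on it a lidded block of wells 50 x 22 mm, 3 to 17 mm above the underside, its middle 9 mm from the base's middle towards +x. Origin: centre of underside; x along its length. 40 g. Grip the block across or lengthwise. Lies flat in tray_a at the start. May be absent.
- new3: New chamber slide: flat base 76 x 26 x 3 mm, frosted label at its -x end, on it a lidded block of wells 50 x 22 mm, 3 to 17 mm above the underside, its middle 9 mm from the base's middle towards +x. Origin: centre of underside; x along its length. 40 g. Grip the block across or lengthwise. Lies flat in tray_a at the start. May be absent.
- done1: Finished chamber slide: flat base 76 x 26 x 3 mm, frosted label at its -x end, on it a lidded block of wells 50 x 22 mm, 3 to 17 mm above the underside, its middle 9 mm from the base's middle towards +x. Origin: centre of underside; x along its length. 40 g. Grip the block across or lengthwise. Lies in pocket 1 at the start. May be absent.
- done2: Finished chamber slide: flat base 76 x 26 x 3 mm, frosted label at its -x end, on it a lidded block of wells 50 x 22 mm, 3 to 17 mm above the underside, its middle 9 mm from the base's middle towards +x. Origin: centre of underside; x along its length. 40 g. Grip the block across or lengthwise. Lies in pocket 2 at the start. May be absent.
- done3: Finished chamber slide: flat base 76 x 26 x 3 mm, frosted label at its -x end, on it a lidded block of wells 50 x 22 mm, 3 to 17 mm above the underside, its middle 9 mm from the base's middle towards +x. Origin: centre of underside; x along its length. 40 g. Grip the block across or lengthwise. Lies in pocket 3 at the start. May be absent.
- medium: Bystander: small medium jar, 50 mm across, 75 mm high, behind on the left. Origin: centre of its underside. To be left alone.
- dishes: Bystander: stack of three culture dishes, 88 mm across, 45 mm high, behind on the right. Origin: centre of its underside. To be left alone.

How it is judged (in metres and radians):
On the way, in this order (a step that is already met when the one before it is completed fails the run):
1. the jog lever is held tilted to the left (value of joint jog above 0.12 rad), for 0.3 s.
2. the scan bar is at its left-hand stop (over 0.11) and the lever is back at centre (value of joint bar above 0.11 m and value of joint jog between -0.09 and 0.09 rad), for 0.3 s.
3. with the bar still parked, every finished slide lies in the empty tray and every new slide is seated in a pocket (value of joint bar above 0.1 m and x of done1 in the frame of tray_b between -0.1 and 0.1 m and y of done1 in the frame of tray_b between -0.07 and 0.07 m and z of each of done1, done2, done3 in the frame of tray_b below 0.008 m and angle between each of done1, done2, done3's own z axis and vertical below 0.1 rad and x of done2 in the frame of tray_b between -0.1 and 0.1 m and y of done2 in the frame of tray_b between -0.07 and 0.07 m and x of done3 in the frame of tray_b between -0.1 and 0.1 m and y of done3 in the frame of tray_b between -0.07 and 0.07 m and (horizontal distance between new1 and pocket1 below 0.005 m or horizontal distance between new1 and pocket2 below 0.005 m or horizontal distance between new1 and pocket3 below 0.005 m) and z of new1 in the frame of scanner between 0.054 and 0.058 m and angle between each of new1, new2, new3's own z axis and vertical below 0.04 rad and angle between the x axis of each of new1, new2, new3 and the y axis of scanner, either way round below 0.07 rad and (horizontal distance between new2 and pocket1 below 0.005 m or horizontal distance between new2 and pocket2 below 0.005 m or horizontal distance between new2 and pocket3 below 0.005 m) and z of new2 in the frame of scanner between 0.054 and 0.058 m and (horizontal distance between new3 and pocket1 below 0.005 m or horizontal distance between new3 and pocket2 below 0.005 m or horizontal distance between new3 and pocket3 below 0.005 m) and z of new3 in the frame of scanner between 0.054 and 0.058 m), for 0.3 s.
4. the jog lever is held tilted to the right (value of joint jog below -0.12 rad), for 0.3 s.
5. the bar stands over the row of pockets (within 12 mm) and the lever is back at centre (value of joint bar between -0.012 and 0.012 m and value of joint jog between -0.09 and 0.09 rad), for 0.3 s.
At the end, for the whole second after the job is handed in: Bar within 12 mm of centred over the pockets, lever within 0.09 rad of centre, every new slide in a pocket (5 mm, square to 0.07 rad, on its floor to 2 mm, tilt under 0.04 rad), every finished slide flat in the tray that was empty, all slides at rest (all of step 5 and x of done1 in the frame of tray_b between -0.1 and 0.1 m and y of done1 in the frame of tray_b between -0.07 and 0.07 m and z of each of done1, done2, done3 in the frame of tray_b below 0.008 m and angle between each of done1, done2, done3's own z axis and vertical below 0.1 rad and x of done2 in the frame of tray_b between -0.1 and 0.1 m and y of done2 in the frame of tray_b between -0.07 and 0.07 m and x of done3 in the frame of tray_b between -0.1 and 0.1 m and y of done3 in the frame of tray_b between -0.07 and 0.07 m and (horizontal distance between new1 and pocket1 below 0.005 m or horizontal distance between new1 and pocket2 below 0.005 m or horizontal distance between new1 and pocket3 below 0.005 m) and z of new1 in the frame of scanner between 0.054 and 0.058 m and angle between each of new1, new2, new3's own z axis and vertical below 0.04 rad and angle between the x axis of each of new1, new2, new3 and the y axis of scanner, either way round below 0.07 rad and (horizontal distance between new2 and pocket1 below 0.005 m or horizontal distance between new2 and pocket2 below 0.005 m or horizontal distance between new2 and pocket3 below 0.005 m) and z of new2 in the frame of scanner between 0.054 and 0.058 m and (horizontal distance between new3 and pocket1 below 0.005 m or horizontal distance between new3 and pocket2 below 0.005 m or horizontal distance between new3 and pocket3 below 0.005 m) and z of new3 in the frame of scanner between 0.054 and 0.058 m and linear speed of each of done1, done2, done3, new1, new2, new3 below 0.02 m/s); the robot touches nothing.
It fails at once if the scan bar is touched by the robot (contact force between bar and the arm above 0.5 N or contact force between bar and the fingers above 0.5 N).
It fails at once if the jar or the dishes are moved by more than 20 mm (distance of any of medium, dishes from where it was at the start of the episode above 0.02 m).
Of done1, done2, done3 only 1 to 2 are there at a start; the rules pass over those that are not, and their reading is None.
Of new1, new2, new3 only 2 to 3 are there at a start; the rules pass over those that are not, and their reading is None.
At some moment in a run one of new1, new2, new3 may be knocked a few centimetres aside while the robot is not near it.
Once in a run the grip may slacken for a moment while it holds something.
It also fails if it takes over 210 s, if anything falls off the work surface, if the arm or the gripper's body presses on something with over 40 N, if the wrist force passes 120 N, or if a joint passes its speed limit or range.

## Working session

There is one attempt and no reset: what is moved stays moved. The work goes in short steps, Python scripts to look and compute and a tool call to move; the robot and the scene stay as the last step left them, time stands still between calls to the robot, and variables do not carry over. Pictures are saved under pics/ and viewed, at most 14 in all, crops included, and the job is handed in when it is done.

Besides the shell and the picture viewer there is one more tool, called by a JSON object that holds its "method" and its "body", one argument or row to a line. step_arm: Moves the arm, as the interface text tells. Its arguments: {"type":"object","properties":{"plan":{"type":"string"},"jaw":{"type":"number"},"grip_force":{"type":"number"}},"required":["plan"]}

```bash
ls; mkdir -p pics
cat > h.py <<'E'
from cell import *
import numpy as np, cv2
def shot(n,f=None):
    s=snapshot(n); 
    if f: cv2.imwrite('pics/'+f,cv2.cvtColor(s['image'],cv2.COLOR_RGB2BGR))
    return s
def ray(s,u,v,z):
    """pixel -> world point on plane z"""
    K=np.array(s['intrinsics']);T=np.array(s['extrinsics'])
    d=np.linalg.inv(K)@[u,v,1]; d=T[:3,:3]@[d[0],-d[1],-d[2]]; o=T[:3,3]
    return o+d*(z-o[2])/d[2]
def cloud(s):
    K=np.array(s['intrinsics']);T=np.array(s['extrinsics']);D=s['depth']
    v,u=np.mgrid[:D.shape[0],:D.shape[1]]
    p=np.stack([(u-K[0,2])/K[0,0]*D,-(v-K[1,2])/K[1,1]*D,-D],-1)
    return p@T[:3,:3].T+T[:3,3]
E
python3 - <<'E'
from h import *
for n in('top','side'):
    s=shot(n,n+'0.png'); print(s.keys(),s['intrinsics'],s['extrinsics'])
    np.savez(n+'0.npz',**{k:s[k] for k in('image','depth','intrinsics','extrinsics')})
print(get_obs())
E
```

```text
pics
dict_keys(['image', 'depth', 'intrinsics', 'extrinsics']) [[383.82279755   0.         250.30403338]
 [  0.         383.82279755 187.1177059 ]
 [  0.           0.           1.        ]] [[ 2.28863332e-02  9.93273912e-01 -1.13503973e-01  4.45812147e+02]
 [-9.99737759e-01  2.28284794e-02 -1.80961398e-03  3.78462031e+00]
 [ 7.93680758e-04  1.13515623e-01  9.93535894e-01  1.00688676e+03]
 [ 0.00000000e+00  0.00000000e+00  0.00000000e+00  1.00000000e+00]]
dict_keys(['image', 'depth', 'intrinsics', 'extrinsics']) [[414.65928827   0.         249.93083387]
 [  0.         414.65928827 190.31122665]
 [  0.           0.           1.        ]] [[-9.65799681e-01  1.85333908e-01 -1.81334824e-01  3.59346331e+02]
 [-2.58936553e-01 -7.25862152e-01  6.37240926e-01  6.40022514e+02]
 [-1.35217340e-02  6.62401297e-01  7.49027158e-01  8.59931811e+02]
 [ 0.00000000e+00  0.00000000e+00  0.00000000e+00  1.00000000e+00]]
{'clock': 0.1, 'qpos': array([-1.05889471e+00,  3.59321997e-01,  1.11971835e-02, -3.07015215e-04,
       -1.22412878e+00, -2.88111613e-01]), 'qvel': array([-0.00114118, -0.00354442,  0.00241826,  0.00254091,  0.00019267,
        0.00096654]), 'joint_torque': array([-1.32940400e-03, -5.84162557e+01,  2.93755192e+01,  7.01550677e+00,
        1.02334734e-02, -5.53348957e-05]), 'tcp_pos': array([ 149.69035605, -657.75704171,  225.73263794]), 'orientation': array([-1.11609685e-01,  9.93751844e-01,  7.27322618e-04, -1.50804520e-04]), 'force': array([-0.9122827 ,  0.58687035,  0.1688009 ]), 'moment': array([0.00801423, 0.05037317, 0.00221417]), 'grasp_force': 0.0, 'opening': 0.9948583393582124}
```

View pics/top0.png

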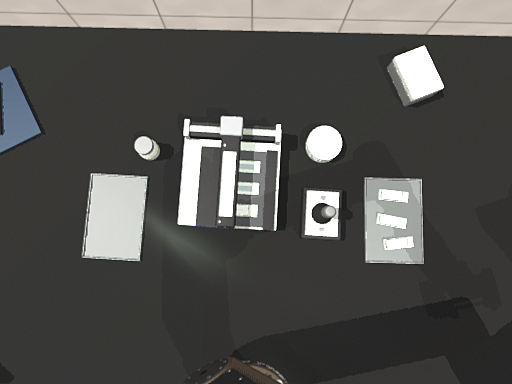

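View pics/side0.png

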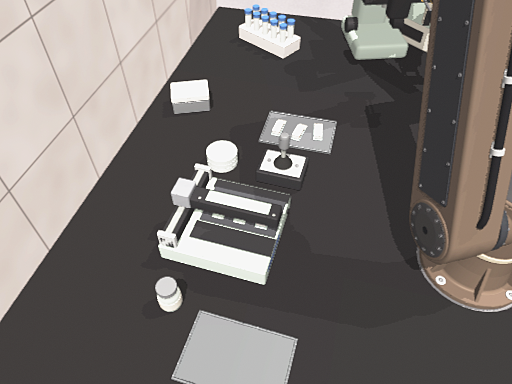

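Run:
```python
import cv2
a=cv2.imread('pics/top0.png')[105:270,165:435]
cv2.imwrite('pics/c0.png',cv2.resize(a,(798,488),interpolation=cv2.INTER_NEAREST))
from h import *
s=dict(np.load('top0.npz'));P=cloud(s)
for u,v in((322,213),(328,212),(115,217),(394,220),(230,175),(210,190),(190,190),(251,165),(248,188),(247,211),(272,190),(320,235),(148,148),(324,143)): print(u,v,s['image'][v,u],P[v,u].round())
```

```text
322 213 [116 117 112] [ 490. -160.  128.]
328 212 [217 218 212] [ 492. -169.  151.]
115 217 [218 220 215] [474. 356.   4.]
394 220 [255 255 255] [ 482. -364.   20.]
230 175 [255 255 255] [573.  53. 128.]
210 190 [87 86 83] [545. 105.  59.]
190 190 [255 255 254] [544. 156.  56.]
251 165 [168 186 182] [611.   5.  55.]
248 188 [178 195 187] [552.  11.  55.]
247 211 [241 241 233] [494.  12.  73.]
272 190 [87 86 85] [548. -48.  61.]
320 235 [255 255 255] [ 440. -170.   47.]
148 148 [232 233 229] [644. 261.  75.]
324 143 [255 255 255] [ 673. -180.   45.]
```

View pics/c0.png

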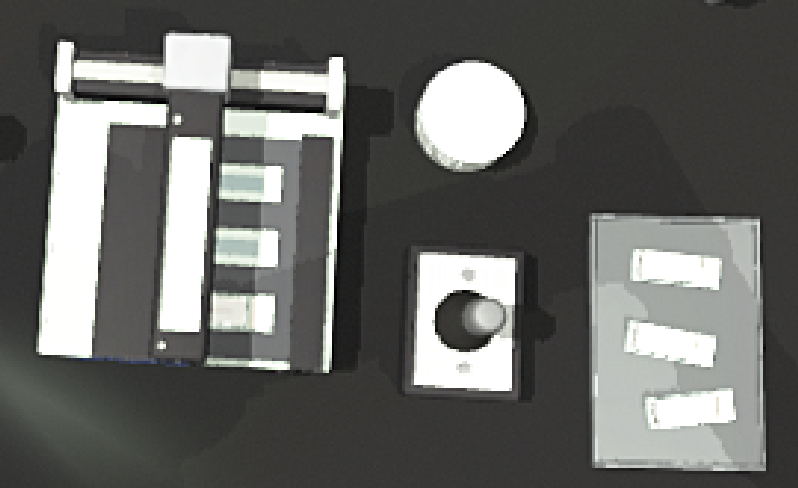

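```bash
cat >> h.py <<'E'
def rects(s,xr,yr,zr,amin=20):
    """minAreaRect of connected depth blobs whose points lie in the box; world mm (pixels projected to median z plane)"""
    P=cloud(s);m=np.ones(P.shape[:2],bool)&(s['depth']>0)
    for i,r in enumerate((xr,yr,zr)): m&=(P[...,i]>r[0])&(P[...,i]<r[1])
    n,L,st,_=cv2.connectedComponentsWithStats(m.astype(np.uint8),connectivity=4)
    out=[]
    for k in range(1,n):
        if st[k,4]<amin: continue
        q=P[L==k]; c=np.median(q[:,2])
        v,u=np.nonzero(L==k); 
        w=np.array([ray(s,a,b,c)[:2] for a,b in zip(u,v)])
        ctr=w.mean(0); (rc,sz,an)=cv2.minAreaRect(w.astype(np.float32))
        ev,V=np.linalg.eigh(np.cov((w-ctr).T)); ax=V[:,1]
        out.append(dict(n=len(w),z=round(float(c),1),mean=ctr.round(1),rc=np.round(rc,1),sz=np.round(sz,1),an=round(an,1),dir=round(float(np.degrees(np.arctan2(ax[1],ax[0])))%180,1),ext=(np.sqrt(12*ev[::-1])).round(1)))
    return sorted(out,key=lambda r:-r['n'])
E
python3 - <<'E'
from h import *
for n in('top','side'):
    s=dict(np.load(n+'0.npz'));print(n)
    for nm,a in dict(knob=((430,560),(-230,-120),(140,165)),box=((400,580),(-250,-90),(38,52)),blocks=((350,600),(-450,-250),(15,30)),bases=((350,600),(-450,-250),(5.8,30)),traya=((330,650),(-500,-230),(2,30)),trayb=((330,650),(230,520),(2,30)),done=((440,560),(-80,120),(67,78)),deck=((400,640),(-80,200),(50,80)),bar=((400,750),(-50,150),(110,150))).items():
        for r in rects(s,*a)[:4]: print(nm,r)
E
```

```text
top
knob {'n': 125, 'z': 149.9, 'mean': array([ 493.2, -172.2]), 'rc': array([ 493. , -171.6]), 'sz': array([24.5, 26.9]), 'an': 1.3, 'dir': 76.3, 'ext': array([24.7, 24.2])}
box {'n': 1699, 'z': 45.2, 'mean': array([ 492.4, -172.9]), 'rc': array([ 493.3, -173.9]), 'sz': array([ 99.6, 129.1]), 'an': 87.6, 'dir': 177.6, 'ext': array([139.7, 106.3])}
blocks {'n': 181, 'z': 20.6, 'mean': array([ 421.8, -370. ]), 'rc': array([ 421.9, -369.7]), 'sz': array([22.1, 52. ]), 'an': 7.6, 'dir': 98.0, 'ext': array([52.3, 22.7])}
blocks {'n': 180, 'z': 20.6, 'mean': array([ 481.2, -353.3]), 'rc': array([ 481.1, -353.2]), 'sz': array([52. , 22.2]), 'an': 80.0, 'dir': 80.7, 'ext': array([52.6, 22.6])}
blocks {'n': 176, 'z': 20.6, 'mean': array([ 546.4, -359.1]), 'rc': array([ 546.6, -358.7]), 'sz': array([51.6, 22.4]), 'an': 84.9, 'dir': 84.3, 'ext': array([52.4, 22.8])}
bases {'n': 269, 'z': 19.2, 'mean': array([ 480.5, -357.6]), 'rc': array([ 480.2, -356.8]), 'sz': array([78.1, 29.6]), 'an': 82.3, 'dir': 79.8, 'ext': array([72.1, 25.7])}
bases {'n': 258, 'z': 19.4, 'mean': array([ 422.5, -370.5])
[... 3198 characters left out ...]
[226.4, 153.7])}
trayb {'n': 5811, 'z': 4.0, 'mean': array([485.6, 349.4]), 'rc': array([477. , 358.3]), 'sz': array([153. , 222.7]), 'an': 87.5, 'dir': 11.1, 'ext': array([223.2, 128.6])}
trayb {'n': 93, 'z': 17.1, 'mean': array([635.8, 288.5]), 'rc': array([635.3, 284.9]), 'sz': array([42.3, 19.7]), 'an': 61.0, 'dir': 61.0, 'ext': array([40.6, 16.3])}
deck {'n': 4673, 'z': 59.0, 'mean': array([544.4,  91.9]), 'rc': array([548.9,  65.5]), 'sz': array([245.6, 189.7]), 'an': 87.9, 'dir': 88.1, 'ext': array([250.5, 186.9])}
bar {'n': 2219, 'z': 128.6, 'mean': array([585.8,  66.3]), 'rc': array([584.9,  63.4]), 'sz': array([ 73.5, 264.8]), 'an': 87.1, 'dir': 176.4, 'ext': array([268.3,  59.6])}
```

{"method": "step_arm", "body": {
  "plan": "0 0 0 0 0 -9.65;0 0 0 0 0 -9.65;0 0 0 0 0 -9.65;0 0 0 0 0 -9.65;0 0 0 0 0 -9.65;0 0 0 0 0 -9.65;0 0 0 0 0 -9.65;0 0 0 0 0 -9.65;-0.04 -0.03 0 0 0 0;-0.045 -0.0345 0 0 0 0;-0.045 -0.0345 0 0 0 0;-0.045 -0.0345 0 0 0 0;-0.045 -0.0345 0 0 0 0;-0.045 -0.0345 0 0 0 0;-0.045 -0.0345 0 0 0 0;-0.045 -0.0345 0 0 0 0;-0.045 -0.0345 0 0 0 0;-0.048 -0.0374 0 0 0 0;0 0 0 0 0 0",
  "jaw": 0,
  "grip_force": 20
}}

```text
clock: 2.48
tcp_pos: [494.9, -207.1, 226.1]
orientation: [0.709, -0.705, -0.0, 0.0]
force: [0.3, 0.6, 0.4]
opening: 0.002
grasp_force: 0.0
```

{"method": "step_arm", "body": {
  "plan": "0.005 0 0.03 0 0 0;0 0 0.04 0 0 0;0 0 0.03 0 0 0;0 0 0.012 0 0 0;0 0 0 0 0 0;-0.008 0 0 0 0 0;-0.006 0 0 0 0 0;-0.004 0 0 0 0 0;0 0 0 0 0 0"
}}

```text
clock: 3.6
tcp_pos: [493.6, -196.8, 115.3]
orientation: [0.708, -0.707, 0.001, -0.0]
force: [-0.2, -1.6, 1.0]
opening: 0.005
grasp_force: 0.8
```

{"method": "step_arm", "body": {
  "plan": "-0.007 0 0 0 0 0;-0.007 0 0 0 0 0;-0.006 0 0 0 0 0;0 0 0 0 0 0;0 0 0 0 0 0"
}}

```text
clock: 4.22
tcp_pos: [494.2, -178.7, 115.6]
orientation: [0.708, -0.707, 0.002, 0.0]
force: [2.6, -11.4, 1.2]
opening: 0.005
grasp_force: 5.8
```

Run:
```python
from h import *
s=shot('top')
for r in rects(s,(400,750),(-50,250),(110,150))[:2]: print(r)
print(get_obs()['force'],get_obs()['tcp_pos'])
```

```text
{'n': 983, 'z': 129.7, 'mean': array([657.8,  60.3]), 'rc': array([657.,  59.]), 'sz': array([112. ,  53.9]), 'an': 1.3, 'dir': 178.2, 'ext': array([112.6,  49.5])}
[  1.30577292 -12.07268985   1.74198581] [ 494.20910404 -178.73525943  115.59348961]
```

{"method": "step_arm", "body": {
  "plan": "-0.002 0 0 0 0 0;0 0 0 0 0 0;0 0 0 0 0 0;0 0 0 0 0 0;0 0 0 0 0 0;0 0 0 0 0 0;0 0 0 0 0 0;0 0 0 0 0 0;0 0 0 0 0 0;0 0 0 0 0 0;0 0 0 0 0 0;0 0 0 0 0 0;0 0 0 0 0 0;0 0 0 0 0 0;0 0 0 0 0 0;0 0 0 0 0 0;0 0 0 0 0 0;0 0 0 0 0 0;0 0 0 0 0 0;0 0 0 0 0 0"
}}

```text
clock: 6.78
tcp_pos: [494.2, -176.8, 115.5]
orientation: [0.707, -0.707, 0.002, 0.0]
force: [3.5, -12.1, 0.5]
opening: 0.006
grasp_force: 5.7
```

{"method": "step_arm", "body": {
  "plan": "0 0 0 0 0 0;0 0 0 0 0 0;0 0 0 0 0 0;0 0 0 0 0 0;0 0 0 0 0 0;0 0 0 0 0 0;0 0 0 0 0 0;0 0 0 0 0 0;0 0 0 0 0 0;0 0 0 0 0 0;0 0 0 0 0 0;0 0 0 0 0 0;0 0 0 0 0 0;0 0 0 0 0 0;0 0 0 0 0 0;0 0 0 0 0 0"
}}

```text
clock: 8.78
tcp_pos: [494.2, -176.7, 115.5]
orientation: [0.707, -0.707, 0.002, 0.0]
force: [4.1, -11.6, 0.2]
opening: 0.006
grasp_force: 5.6
```

Run:
```python
from h import *
s=shot('top')
for r in rects(s,(600,750),(-50,250),(110,150))[:2]: print(r)
print(get_obs()['force'])
```

```text
{'n': 1029, 'z': 126.7, 'mean': array([659.4, 140.1]), 'rc': array([656. , 138.7]), 'sz': array([117.7,  54.1]), 'an': 2.1, 'dir': 179.4, 'ext': array([116.1,  50.5])}
[  3.0857957  -11.9376507    0.23882794]
```

{"method": "step_arm", "body": {
  "plan": "0 0 0 0 0 0;0 0 0 0 0 0;0 0 0 0 0 0;0 0 0 0 0 0;0 0 0 0 0 0;0 0 0 0 0 0;0 0 0 0 0 0;0 0 0 0 0 0"
}}

```text
clock: 9.82
tcp_pos: [494.2, -176.8, 115.4]
orientation: [0.707, -0.707, 0.002, 0.0]
force: [3.3, -11.9, 0.7]
opening: 0.01
grasp_force: 5.6
```

Run:
```python
from h import *
s=shot('top')
for r in rects(s,(600,750),(-50,250),(110,150))[:2]: print(r)
```

```text
{'n': 1026, 'z': 126.6, 'mean': array([659.5, 140.2]), 'rc': array([656. , 138.7]), 'sz': array([117.7,  54.1]), 'an': 2.1, 'dir': 179.4, 'ext': array([116. ,  50.4])}
```

{"method": "step_arm", "body": {
  "plan": "0.02 0 0 0 0 0;0.02 0 0 0 0 0;0 0 -0.05 0 0 0;0 0 -0.05 0 0 0;0 0 -0.03 0 0 0;0 0 0 0 0 0",
  "jaw": 0.034
}}

```text
clock: 10.62
tcp_pos: [494.2, -215.1, 247.2]
orientation: [0.707, -0.707, 0.002, -0.002]
force: [0.8, 0.8, -0.8]
opening: 0.389
grasp_force: 0.0
```

Run:
```python
from h import *
for n in('top','side'):
    s=shot(n,n+'1.png');print(n)
    np.savez(n+'1.npz',**{k:s[k] for k in('image','depth','intrinsics','extrinsics')})
    for nm,a in dict(knob=((430,560),(-230,-120),(140,165)),box=((400,580),(-250,-90),(38,52)),blocks=((350,600),(-450,-250),(15,30)),done=((440,660),(-80,100),(67,78)),deck=((400,640),(-80,200),(57.5,64)),floor=((400,650),(-70,110),(50,57.5)),bar=((400,750),(50,250),(110,150))).items():
        for r in rects(s,*a)[:5]: print(nm,r)
a=cv2.imread('pics/top1.png')[105:270,165:435]
cv2.imwrite('pics/c1.png',cv2.resize(a,(798,488),interpolation=cv2.INTER_NEAREST))
```

```text
top
box {'n': 110, 'z': 44.8, 'mean': array([ 439. , -207.6]), 'rc': array([ 441.9, -206.7]), 'sz': array([27.2, 28. ]), 'an': 1.3, 'dir': 113.3, 'ext': array([31.2, 22.6])}
blocks {'n': 96, 'z': 20.6, 'mean': array([ 424.2, -381.7]), 'rc': array([ 424.2, -380.9]), 'sz': array([20.2, 30.4]), 'an': 1.3, 'dir': 84.5, 'ext': array([30.5, 20.7])}
deck {'n': 326, 'z': 60.3, 'mean': array([511.4, 118.8]), 'rc': array([547.8, 112.9]), 'sz': array([184.7,  41.7]), 'an': 1.3, 'dir': 4.3, 'ext': array([183. ,  29.3])}
deck {'n': 28, 'z': 59.6, 'mean': array([463.7,  76.5]), 'rc': array([463.6,  76.7]), 'sz': array([ 9.8, 17.3]), 'an': 1.3, 'dir': 75.3, 'ext': array([16.4, 12.2])}
floor {'n': 23, 'z': 54.3, 'mean': array([458.4,  80.4]), 'rc': array([457.9,  80.5]), 'sz': array([24.8, 11.4]), 'an': 56.1, 'dir': 62.8, 'ext': array([27.5, 10.6])}
bar {'n': 2287, 'z': 128.6, 'mean': array([587.2, 142.5]), 'rc': array([586. , 140.7]), 'sz': array([ 55.2, 259.9]), 'an': 89.4, 'dir': 178.2, 'ext': array([263.4,  48.4])}
side
knob {'n': 78, 'z': 148.7, 'mean': array([ 495.7, -162.6]), 'rc': array([ 49
[... 1269 characters left out ...]
: array([52.9,  6.3])}
floor {'n': 272, 'z': 55.4, 'mean': array([554.8,  25.5]), 'rc': array([555.2,  25.2]), 'sz': array([79.1, 30.6]), 'an': 87.2, 'dir': 87.3, 'ext': array([80.3, 30.7])}
floor {'n': 259, 'z': 55.4, 'mean': array([609.8,  23.9]), 'rc': array([610.,  22.]), 'sz': array([80.3, 30.3]), 'an': 87.4, 'dir': 87.9, 'ext': array([80. , 29.9])}
floor {'n': 94, 'z': 54.5, 'mean': array([456.7,  34.8]), 'rc': array([457.8,  30.1]), 'sz': array([113.4,   9.7]), 'an': 87.4, 'dir': 87.4, 'ext': array([115.7,   7. ])}
bar {'n': 2528, 'z': 128.3, 'mean': array([588.4, 152.4]), 'rc': array([588. , 149.9]), 'sz': array([ 69.4, 265.2]), 'an': 87.3, 'dir': 176.6, 'ext': array([268.6,  56.9])}
```

View pics/c1.png

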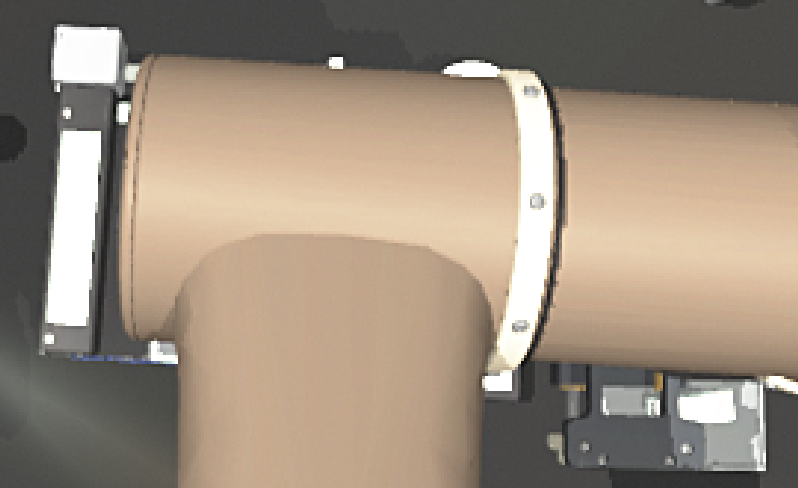

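```bash
cat >> h.py <<'E'
from scipy.spatial.transform import Rotation as R
def go(x,y,z,yaw):
    """yaw: world direction (deg) of tool y minus 180. Prints the turn to make first, then the shift (m) along the turned tool's axes"""
    o=get_obs(); c=R.from_quat(o['orientation']); g=R.from_euler('z',yaw,degrees=True)*R.from_matrix(np.array([[0,-1,0],[-1,0,0],[0,0,-1.]]))
    print('turn',(c.inv()*g).as_rotvec(degrees=True).round(2),'shift',((g.inv().apply(np.array([x,y,z])-o['tcp_pos']))/1000).round(4),'tcp',o['tcp_pos'].round(1))
E
python3 -c "
from h import *
go(497.5,39,120,-2.6)"
```

```text
turn [0.01 0.04 2.61] shift [-0.2537  0.0067  0.1242] tcp [ 492.6 -214.7  244.2]
```

{"method": "step_arm", "body": {
  "plan": "0 0 0 0 0 2.6;-0.04 0.002 0 0 0 0;-0.05 0.002 0 0 0 0;-0.05 0.002 0 0 0 0;-0.05 0 0 0 0 0;-0.04 0 0 0 0 0;-0.024 0 0.04 0 0 0;0 0 0.045 0 0 0;0 0 0.03 0 0 0;0 0 0 0 0 0;0 0 0 0 0 0",
  "jaw": 0.036
}}

```text
clock: 12.1
tcp_pos: [498.8, 39.0, 130.1]
orientation: [-0.691, 0.723, -0.0, -0.0]
force: [0.3, -0.4, 0.4]
opening: 0.412
grasp_force: 0.0
```

Run:
```python
from h import *
go(497.5,39,62.5,-2.6)
s=shot('side','s2.png')
a=cv2.imread('pics/s2.png')[130:300,130:360]
cv2.imwrite('pics/c2.png',cv2.resize(a,None,fx=3,fy=3,interpolation=cv2.INTER_CUBIC))
go(497.5,39,62.5,-2.6)
```

```text
turn [-0.01 -0.02  0.03] shift [0.0001 0.0013 0.0676] tcp [498.8  39.  130.1]
turn [-0.08  0.02  0.03] shift [0.0002 0.0017 0.0681] tcp [499.2  39.2 130.6]
```

View pics/c2.png

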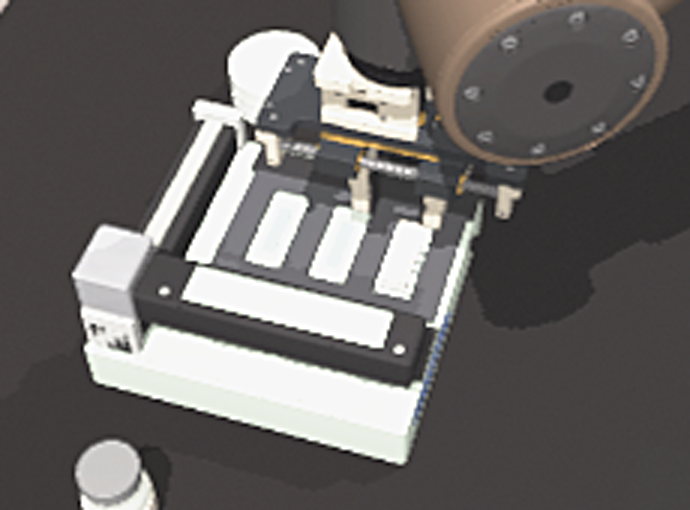

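{"method": "step_arm", "body": {
  "plan": "0 0.0015 0.03 0 0 0;0 0 0.02 0 0 0;0 0 0.008 0 0 0;0 0 0.006 0 0 0;0 0 0.003 0 0 0;0 0 0 0 0 0"
}}

```text
clock: 12.9
tcp_pos: [497.2, 39.1, 62.9]
orientation: [-0.691, 0.723, -0.0, 0.0]
force: [-0.1, 0.1, 0.1]
opening: 0.408
grasp_force: 0.0
```

{"method": "step_arm", "body": {
  "plan": "0 0 0 0 0 0;0 0 0 0 0 0;0 0 0 0 0 0;0 0 0 0 0 0;0 0 0 0 0 0",
  "jaw": 0.0,
  "grip_force": 15
}}

```text
clock: 13.52
tcp_pos: [497.1, 39.2, 62.8]
orientation: [-0.691, 0.723, -0.0, 0.0]
force: [-0.9, 0.1, 4.2]
opening: 0.251
grasp_force: 15.0
```

{"method": "step_arm", "body": {
  "plan": "0 0 -0.01 0 0 0;0 0 -0.03 0 0 0;0 0 -0.05 0 0 0;0 0 -0.05 0 0 0;0 0 -0.03 0 0 0;-0.03 0.003 0 0 0 0;-0.05 0.005 0 0 0 0;-0.055 0.006 0 0 0 0;-0.055 0.006 0 0 0 0;-0.05 0.006 0 0 0 0;-0.045 0.005 0 0 0 0;-0.032 0.004 0 0 0 0;0 0 0.05 0 0 0;0 0 0.05 0 0 0;0 0 0.05 0 0 0;0 0 0.03 0 0 0;0 0 0 0 0 0;0 0 0 0 0 0",
  "grip_force": 25
}}

```text
clock: 15.78
tcp_pos: [477.0, 357.9, 54.0]
orientation: [-0.691, 0.723, -0.0, 0.001]
force: [-0.3, 0.6, 0.2]
opening: 0.247
grasp_force: 25.0
```

{"method": "step_arm", "body": {
  "plan": "0 0 0.02 0 0 0;0 0 0.014 0 0 0;0 0 0.006 0 0 0;0 0 0.002 0 0 0;0 0 0 0 0 0;0 0 0 0 0 0"
}}

```text
clock: 16.52
tcp_pos: [476.4, 357.6, 11.0]
orientation: [-0.691, 0.723, 0.0, 0.0]
force: [-0.2, -0.1, -1.2]
opening: 0.247
grasp_force: 25.0
```

Run:
```python
from h import *
go(477,357,150,-2.6);print(get_obs()['force'])
s=shot('top','t3.png')
np.savez('top3.npz',**{k:s[k] for k in('image','depth','intrinsics','extrinsics')})
for nm,a in dict(blocks=((350,600),(-450,-250),(15,30)),floor=((400,650),(-70,110),(50,57.5)),bar=((400,750),(50,250),(110,150))).items():
  for r in rects(s,*a)[:5]: print(nm,r)
```

```text
turn [-0.03  0.04  0.02] shift [ 0.0006 -0.0006 -0.139 ] tcp [476.4 357.6  11. ]
[-0.24230202 -0.09785227 -1.19522116]
blocks {'n': 183, 'z': 20.7, 'mean': array([ 421.8, -370. ]), 'rc': array([ 421.9, -369.6]), 'sz': array([22.1, 52.1]), 'an': 7.6, 'dir': 98.1, 'ext': array([52.5, 22.7])}
blocks {'n': 176, 'z': 20.4, 'mean': array([ 546.5, -359.2]), 'rc': array([ 546.6, -358.5]), 'sz': array([52.2, 22.4]), 'an': 84.9, 'dir': 83.9, 'ext': array([52.4, 22.6])}
blocks {'n': 176, 'z': 20.6, 'mean': array([ 481.2, -353.6]), 'rc': array([ 481.1, -353.2]), 'sz': array([51.9, 22.2]), 'an': 80.0, 'dir': 80.6, 'ext': array([52.3, 22.6])}
floor {'n': 346, 'z': 55.3, 'mean': array([497. ,  27.9]), 'rc': array([498.3,  28.3]), 'sz': array([81.5, 35. ]), 'an': 89.3, 'dir': 89.6, 'ext': array([81.2, 31.3])}
floor {'n': 324, 'z': 55.4, 'mean': array([606.8,  24.1]), 'rc': array([606.8,  23.9]), 'sz': array([80.3, 32.1]), 'an': 87.2, 'dir': 86.3, 'ext': array([81.6, 31.2])}
floor {'n': 323, 'z': 55.5, 'mean': array([551.9,  24.6]), 'rc': array([551. ,  25.2]), 'sz': array([82.6, 33.7]), 'an': 88.4, 'dir': 88.3, 'ext': array([81.1, 30.5])}
floor {'n': 103, 'z': 54.8, 'mean': array([455.4,  36.8]), 'rc': array([454.5,  32.4]), 'sz': array([115.8,  16.5]), 'an': 81.4, 'dir': 85.7, 'ext': array([126.2,  11.1])}
floor {'n': 82, 'z': 54.8, 'mean': array([572.8, -62.1]), 'rc': array([571.7, -62.1]), 'sz': array([80.8,  7.5]), 'an': 0.8, 'dir': 178.2, 'ext': array([81.8,  7. ])}
bar {'n': 2283, 'z': 128.6, 'mean': array([587.4, 142.5]), 'rc': array([586. , 140.6]), 'sz': array([ 55.3, 259.9]), 'an': 89.4, 'dir': 178.1, 'ext': array([263.3,  48.3])}
```

{"method": "step_arm", "body": {
  "plan": "0 0 0 0 0 0;0 0 0 0 0 0;0 0 -0.02 0 0 0;0 0 -0.05 0 0 0;0 0 -0.06 0 0 0;0 0 -0.06 0 0 0;0 0 -0.04 0 0 0;0.04 0 0 0 0 0;0.055 0 0 0 0 0;0.06 0 0 0 0 0;0.06 0 0 0 0 0;0.06 0 0 0 0 0;0.06 0 0 0 0 0;0.06 0 0 0 0 0;0.06 0 0 0 0 0;0.055 0 0 0 0 0;0.05 0 0 0 0 0;0 0 0 0 0 0",
  "jaw": 0.036
}}

```text
clock: 18.82
tcp_pos: [450.2, -204.9, 240.2]
orientation: [-0.689, 0.724, 0.0, -0.0]
force: [0.1, 0.9, -0.1]
opening: 0.412
grasp_force: 0.0
```

Run:
```python
from h import *
for n in('top','side'):
    s=shot(n,n+'4.png');print(n)
    for nm,a in dict(blocks=((350,600),(-450,-250),(15,30)),done=((380,570),(280,430),(15,30)),floor=((470,650),(-50,110),(50,57.5))).items():
        for r in rects(s,*a)[:5]: print(nm,r)
go(480,-300,150,0)
```

```text
top
done {'n': 173, 'z': 20.3, 'mean': array([475.3, 354.1]), 'rc': array([475.5, 353.7]), 'sz': array([51.5, 22.3]), 'an': 87.8, 'dir': 88.4, 'ext': array([51.7, 22.3])}
floor {'n': 322, 'z': 55.2, 'mean': array([606.8,  25.2]), 'rc': array([608.6,  23.5]), 'sz': array([82.3, 31.2]), 'an': 88.6, 'dir': 86.8, 'ext': array([80.7, 28.9])}
floor {'n': 39, 'z': 54.8, 'mean': array([623.2,  80.7]), 'rc': array([622.9,  80.9]), 'sz': array([53.6,  5. ]), 'an': 1.8, 'dir': 178.5, 'ext': array([54.9,  5.2])}
floor {'n': 24, 'z': 55.0, 'mean': array([648.2, -19.3]), 'rc': array([648.2, -19.3]), 'sz': array([ 2.6, 30.3]), 'an': 1.3, 'dir': 90.1, 'ext': array([31.2,  4.5])}
side
blocks {'n': 88, 'z': 19.9, 'mean': array([ 424.4, -366.4]), 'rc': array([ 424.2, -365. ]), 'sz': array([21.8, 54.1]), 'an': 9.2, 'dir': 96.6, 'ext': array([53.7, 24. ])}
blocks {'n': 86, 'z': 20.0, 'mean': array([ 549.4, -354.7]), 'rc': array([ 549.6, -354.7]), 'sz': array([55.8, 22.4]), 'an': 84.5, 'dir': 84.6, 'ext': array([55.9, 23.5])}
blocks {'n': 86, 'z': 19.6, 'mean': array([ 484.2, -349.3]), 'rc': array([ 483.8, -348.9]), 'sz': array([55.1, 23.6]), 'an': 80.1, 'dir': 81.2, 'ext': array([54.8, 23.2])}
done {'n': 293, 'z': 20.6, 'mean': array([477.6, 357.8]), 'rc': array([477.4, 357.4]), 'sz': array([52. , 22.1]), 'an': 88.0, 'dir': 88.6, 'ext': array([52.1, 22.6])}
floor {'n': 278, 'z': 55.3, 'mean': array([499.6,  27.3]), 'rc': array([499.9,  27.4]), 'sz': array([82.5, 30.7]), 'an': 86.8, 'dir': 87.9, 'ext': array([80.1, 30.5])}
floor {'n': 264, 'z': 55.5, 'mean': array([610.2,  23.9]), 'rc': array([610.3,  22.3]), 'sz': array([79.9, 31.9]), 'an': 86.6, 'dir': 88.5, 'ext': array([81.6, 30.7])}
floor {'n': 264, 'z': 55.5, 'mean': array([554.4,  25.5]), 'rc': array([555.6,  24.5]), 'sz': array([79.9, 32.1]), 'an': 88.7, 'dir': 89.7, 'ext': array([80.3, 30.1])}
turn [ 0.02  0.01 -2.69] shift [ 0.0975 -0.0293  0.0904] tcp [ 450.7 -202.5  240.4]
```

Run:
```python
from h import *
for n in('top','side'):
    s=dict(np.load(n+'0.npz'));P=cloud(s);g=s['image'].min(2)
    m=((g>235)&(P[...,0]>375)&(P[...,0]<590)&(P[...,1]<-300)&(P[...,1]>-440)).astype(np.uint8)
    k,L,st,_=cv2.connectedComponentsWithStats(m)
    for i in range(1,k):
        if st[i,4]<30: continue
        v,u=np.nonzero(L==i);w=np.array([ray(s,a,b,7)[:2] for a,b in zip(u,v)],np.float32)
        z=P[L==i][:,2]; hi=z>14
        print(n,len(w),cv2.minAreaRect(w),'all',w.mean(0).round(1),'hi',w[hi].mean(0).round(1),'lo',w[~hi].mean(0).round(1),(~hi).sum())
i=cv2.imread('pics/top0.png')[170:270,360:430]
cv2.imwrite('pics/c4.png',cv2.resize(i,None,fx=6,fy=6,interpolation=cv2.INTER_NEAREST))
```

```text
top 275 ((547.0111083984375, -368.1982727050781), (74.99205780029297, 27.40499496459961), 84.93119049072266) all [ 547.2 -369.5] hi [ 548.  -364.2] lo [ 545.8 -378.4] 102
top 292 ((480.5782470703125, -362.42510986328125), (75.90080261230469, 27.130916595458984), 79.96882629394531) all [ 480.5 -363.7] hi [ 481.6 -358.4] lo [ 478.8 -372.2] 113
top 279 ((423.9264221191406, -379.052734375), (27.07538414001465, 75.55213928222656), 6.94766902923584) all [ 423.5 -380.2] hi [ 421.4 -375.3] lo [ 427.3 -389.2] 99
side 125 ((549.0859985351562, -365.33477783203125), (77.14786529541016, 29.94072151184082), 85.07960510253906) all [ 550.1 -367.3] hi [ 552.1 -370.8] lo [ 546.1 -360.1] 41
side 133 ((483.6835021972656, -359.971435546875), (77.47370910644531, 30.5518798828125), 82.4990463256836) all [ 483.7 -361.4] hi [ 485.7 -364.3] lo [ 479.7 -355.6] 44
side 132 ((423.75909423828125, -376.023193359375), (26.944902420043945, 75.67251586914062), 6.380635738372803) all [ 424.  -377.4] hi [ 425.5 -381.5] lo [ 420.9 -369. ] 43
```

View pics/c4.png

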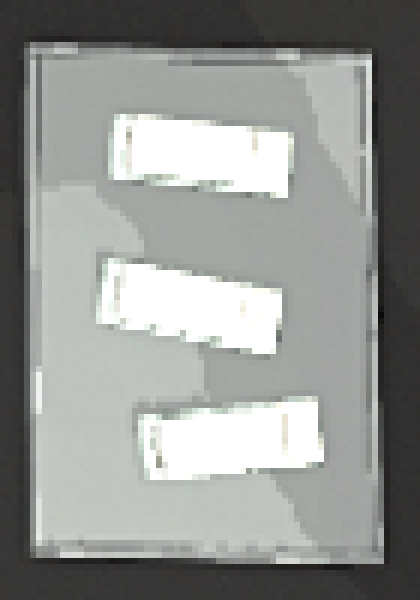

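```bash
python3 -c "
from h import *
go(482.5,-351.5,90,-99.4)"
```

```text
turn [ 2.000e-02 -1.000e-02  9.671e+01] shift [-0.0557 -0.1418  0.1504] tcp [ 450.7 -202.5  240.4]
```

{"method": "step_arm", "body": {
  "plan": "0 0 0 0 0 9.67;0 0 0 0 0 9.67;0 0 0 0 0 9.67;0 0 0 0 0 9.67;0 0 0 0 0 9.67;0 0 0 0 0 9.67;0 0 0 0 0 9.67;0 0 0 0 0 9.67;0 0 0 0 0 9.67;0 0 0 0 0 9.67;-0.0157 -0.0418 0 0 0 0;-0.02 -0.05 0 0 0 0;-0.02 -0.05 0.04 0 0 0;0 0 0.05 0 0 0;0 0 0.05 0 0 0;0 0 0.01 0 0 0;0 0 0 0 0 0;0 0 0 0 0 0",
  "jaw": 0.066
}}

```text
clock: 21.18
tcp_pos: [484.1, -347.5, 95.7]
orientation: [0.08, 0.997, -0.001, 0.002]
force: [0.3, 0.5, 0.7]
opening: 0.748
grasp_force: 0.0
```

Run:
```python
from h import *
s=shot('side')
for r in rects(s,(350,600),(-450,-250),(15,30))[:5]: print(r)
go(482.5,-351.5,11,-99.4)
```

```text
{'n': 89, 'z': 20.0, 'mean': array([ 484. , -348.7]), 'rc': array([ 484.1, -348.7]), 'sz': array([55.5, 23.2]), 'an': 80.9, 'dir': 81.0, 'ext': array([56.1, 23.6])}
{'n': 88, 'z': 19.8, 'mean': array([ 424.6, -366.2]), 'rc': array([ 424.2, -365.1]), 'sz': array([21.8, 54.1]), 'an': 9.2, 'dir': 95.6, 'ext': array([54.8, 24.1])}
{'n': 83, 'z': 19.9, 'mean': array([ 549.6, -355.1]), 'rc': array([ 549.4, -354.9]), 'sz': array([55.4, 22.4]), 'an': 85.1, 'dir': 82.9, 'ext': array([54.1, 23.5])}
turn [-0.05  0.21  0.18] shift [ 0.0008 -0.0041  0.0847] tcp [ 483.9 -347.6   95.7]
```

{"method": "step_arm", "body": {
  "plan": "0.001 -0.004 0.04 0 0 0;0 0 0.03 0 0 0;0 0 0.01 0 0 0;0 0 0.004 0 0 0;0 0 0 0 0 0"
}}

```text
clock: 21.85
tcp_pos: [481.6, -351.5, 10.4]
orientation: [0.081, 0.997, -0.0, 0.001]
force: [-0.8, -0.0, 0.1]
opening: 0.752
grasp_force: 0.0
```

{"method": "step_arm", "body": {
  "plan": "0 0 0 0 0 0;0 0 0 0 0 0;0 0 0 0 0 0;0 0 0 0 0 0;0 0 0 0 0 0;0 0 0 0 0 0",
  "jaw": 0.0,
  "grip_force": 5
}}

```text
clock: 22.6
tcp_pos: [481.2, -351.4, 10.0]
orientation: [0.081, 0.997, -0.0, 0.0]
force: [0.4, 0.5, 5.8]
opening: 0.566
grasp_force: 5.0
```

Run:
```python
from h import *
o=get_obs();print(o['tcp_pos'],o['orientation'],o['opening']*87.6)
```

```text
[ 481.18522987 -351.44065646   10.04169538] [ 8.07453889e-02  9.96734610e-01 -2.23738380e-04  4.99973203e-04] 49.60746004392966
```

{"method": "step_arm", "body": {
  "plan": "0 0 0 0 0 0;0 0 0 0 0 0;0 0 -0.03 0 0 0;0 0 0 0 0 -10;0 0 0 0 0 -10;0 0 0 0 0 -10;0 0 0 0 0 -10;0 0 0 0 0 -10;0 0 0 0 0 -10;0 0 0 0 0 -10;0 0 0 0 0 -10;0 0 0 0 0 -10;0 0 0 0 0 0;0 0 0.02 0 0 0;0 0 0.0095 0 0 0;0 0 0 0 0 0;0 0 0 0 0 0",
  "jaw": 0.066
}}

```text
clock: 24.72
tcp_pos: [481.0, -351.4, 10.1]
orientation: [-0.647, 0.762, -0.0, 0.0]
force: [0.1, -0.6, -0.2]
opening: 0.755
grasp_force: 0.0
```

{"method": "step_arm", "body": {
  "plan": "0 0 0 0 0 0;0 0 0 0 0 0;0 0 0 0 0 0;0 0 0 0 0 0;0 0 0 0 0 0;0 0 0 0 0 0",
  "jaw": 0.0,
  "grip_force": 25
}}

```text
clock: 25.48
tcp_pos: [480.8, -351.3, 9.8]
orientation: [-0.648, 0.762, -0.0, 0.0]
force: [0.1, -0.5, 0.9]
opening: 0.247
grasp_force: 25.0
```

Run:
```python
from h import *
o=get_obs();print(o['tcp_pos'],o['orientation'],o['opening']*87.6)
go(608.2,33,230,-2.6)
```

```text
[ 480.78849744 -351.25175345    9.84382764] [-6.47599814e-01  7.61980629e-01 -4.53635573e-05  2.79357668e-05] 21.678056244973536
turn [-0.01 -0.   -6.68] shift [-0.3896 -0.1098 -0.2202] tcp [ 480.8 -351.3    9.8]
```

{"method": "step_arm", "body": {
  "plan": "0 0 -0.02 0 0 0;0 0 -0.05 0 0 0;0 0 -0.06 0 0 0;0 0 -0.06 0 0 0;0 0 -0.03 0 0 0;0 0 0 0 0 -6.7;-0.04 -0.01 0 0 0 0;-0.0496 -0.0138 0 0 0 0;-0.055 -0.016 0 0 0 0;-0.055 -0.016 0 0 0 0;-0.055 -0.016 0 0 0 0;-0.055 -0.016 0 0 0 0;-0.045 -0.012 0 0 0 0;-0.035 -0.01 0.03 0 0 0;0 0 0.05 0 0 0;0 0 0.05 0 0 0;0 0 0.02 0 0 0;0 0 0 0 0 0;0 0 0 0 0 0"
}}

```text
clock: 27.85
tcp_pos: [608.7, 33.2, 80.9]
orientation: [-0.691, 0.723, -0.0, 0.001]
force: [-0.1, 0.7, -1.3]
opening: 0.246
grasp_force: 25.0
```

Run:
```python
from h import *
o=get_obs();print(o['opening']*87.6)
go(608.5,32.7,70,-2.6)
s=shot('side','s5.png')
for nm,z in(('floor',(50,57.5)),('held',(68,110))):
  for r in rects(s,(470,660),(-50,90),z): print(nm,r)
a=cv2.imread('pics/s5.png')[150:290,170:330]
cv2.imwrite('pics/c5.png',cv2.resize(a,None,fx=4,fy=4,interpolation=cv2.INTER_CUBIC))
```

```text
21.53680955015319
turn [-0.08  0.01  0.04] shift [0.0005 0.0002 0.0109] tcp [608.7  33.2  80.9]
floor {'n': 286, 'z': 55.6, 'mean': array([499.7,  28.2]), 'rc': array([500.2,  27.3]), 'sz': array([79.4, 32.1]), 'an': 89.4, 'dir': 87.5, 'ext': array([80.2, 30.7])}
floor {'n': 233, 'z': 55.4, 'mean': array([555.4,  29.7]), 'rc': array([555.3,  24.6]), 'sz': array([79., 31.]), 'an': 86.5, 'dir': 89.8, 'ext': array([74.5, 32.2])}
floor {'n': 74, 'z': 55.4, 'mean': array([607.2,  49.8]), 'rc': array([610.4,  44.3]), 'sz': array([38.6, 29.3]), 'an': 85.5, 'dir': 51.4, 'ext': array([41.4, 23.2])}
floor {'n': 60, 'z': 55.3, 'mean': array([656.4,  40.3]), 'rc': array([655.8,  39.4]), 'sz': array([ 8.5, 66.8]), 'an': 0.4, 'dir': 89.7, 'ext': array([66.9,  8. ])}
held {'n': 272, 'z': 91.3, 'mean': array([610.5,  47.5]), 'rc': array([616.5,  47.1]), 'sz': array([54.2, 63.8]), 'an': 73.6, 'dir': 141.5, 'ext': array([55.4, 42.4])}
```

View pics/c5.png

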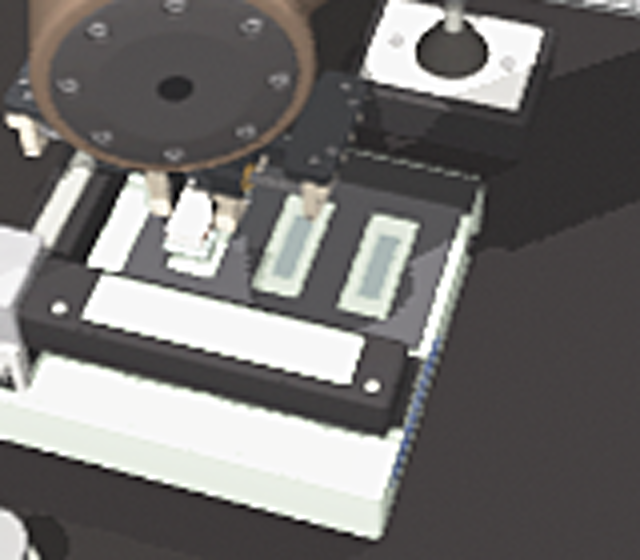

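Run:
```python
from h import *
s=shot('side');P=cloud(s)
q=lambda a:(P[...,0]>a[0])&(P[...,0]<a[1])&(P[...,1]>a[2])&(P[...,1]<a[3])&(P[...,2]>a[4])&(P[...,2]<a[5])
for z in((72,75),(75,78),(78,82),(82,86),(86,89),(89,91),(91,94)):
    p=P[q((590,640,35,90)+z)]; print(z,len(p),np.percentile(p,[2,50,98],axis=0).round(1).tolist() if len(p) else '')
# pocket front edge: y extents of floor columns
for x0 in(500,555):
    p=P[q((x0-10,x0+10,-40,90,50,57.5))]; print(x0,np.percentile(p[:,1],[0,1,99,100]).round(1))
p=P[q((600,620,30,90,50,57.5))]; print(np.percentile(p[:,1],[0,1,99,100]).round(1))
```

```text
(72, 75) 2 [[599.3, 57.2, 73.0], [605.9, 59.7, 73.9], [612.6, 62.1, 74.9]]
(75, 78) 21 [[598.5, 46.6, 75.3], [609.4, 62.0, 76.8], [623.9, 65.4, 77.8]]
(78, 82) 18 [[598.5, 47.1, 78.1], [604.8, 60.4, 79.3], [624.1, 63.8, 81.5]]
(82, 86) 15 [[592.8, 44.5, 82.1], [610.1, 59.4, 83.5], [635.0, 61.3, 85.6]]
(86, 89) 18 [[594.6, 39.0, 86.4], [611.0, 48.9, 87.4], [631.5, 61.7, 88.9]]
(89, 91) 27 [[593.7, 37.1, 89.0], [611.8, 45.9, 90.2], [637.3, 61.4, 90.9]]
(91, 94) 63 [[594.1, 36.3, 91.1], [612.1, 49.3, 92.4], [631.2, 62.8, 93.9]]
500 [-29.1 -12.7  65.8  77.4]
555 [-12.5 -10.4  63.9  66.1]
[30.3 31.3 63.5 64.1]
```

{"method": "step_arm", "body": {
  "plan": "0.0016 0.0002 0.008 0 0 0;0 0 0.005 0 0 0;0 0 0.002 0 0 0;0 0 0.002 0 0 0;0 0 0.001 0 0 0;0 0 0 0 0 0"
}}

```text
clock: 28.7
tcp_pos: [607.8, 31.5, 61.9]
orientation: [-0.691, 0.723, -0.0, 0.0]
force: [1.0, 1.3, -0.9]
opening: 0.251
grasp_force: 25.0
```

{"method": "step_arm", "body": {
  "plan": "0 0 0 0 0 0;0 0 0 0 0 0;0 0 0 0 0 0;0 0 -0.02 0 0 0;0 0 -0.05 0 0 0;0 0 -0.06 0 0 0;0 0 -0.05 0 0 0;0.03 0 0 0 0 0;0.05 0 0 0 0 0;0.05 0 0 0 0 0;0.05 0 0 0 0 0;0 0 0 0 0 0",
  "jaw": 0.036
}}

```text
clock: 30.2
tcp_pos: [599.0, -151.4, 241.6]
orientation: [-0.69, 0.724, 0.0, -0.0]
force: [-0.5, 1.1, -0.2]
opening: 0.407
grasp_force: 0.0
```

Run:
```python
from h import *
s=shot('side')
for nm,a in dict(blocks=((350,600),(-450,-250),(15,30)),floor=((470,650),(-50,110),(50,57.5)),block=((470,640),(-50,90),(66,80))).items():
  for r in rects(s,*a)[:3]: print(nm,r)
go(547.8,-357,90,-95.5)
```

```text
blocks {'n': 87, 'z': 19.7, 'mean': array([ 430. , -366.8]), 'rc': array([ 430.8, -366.9]), 'sz': array([21.4, 56.8]), 'an': 8.7, 'dir': 97.2, 'ext': array([58.5, 22.5])}
blocks {'n': 84, 'z': 20.1, 'mean': array([ 549.3, -355.1]), 'rc': array([ 549.6, -354. ]), 'sz': array([56.8, 22.4]), 'an': 84.5, 'dir': 84.1, 'ext': array([54.4, 23.2])}
floor {'n': 278, 'z': 55.4, 'mean': array([500. ,  27.6]), 'rc': array([499.4,  27.3]), 'sz': array([84.2, 30.8]), 'an': 88.1, 'dir': 87.8, 'ext': array([79.8, 30.5])}
floor {'n': 266, 'z': 55.6, 'mean': array([554.6,  24.7]), 'rc': array([554.4,  24.9]), 'sz': array([82.7, 30.4]), 'an': 87.7, 'dir': 86.8, 'ext': array([81.9, 30.2])}
block {'n': 161, 'z': 72.4, 'mean': array([608.9,  36.3]), 'rc': array([609. ,  36.2]), 'sz': array([54.5, 23.2]), 'an': 88.7, 'dir': 89.6, 'ext': array([54.9, 23.2])}
turn [ 2.000e-02 -1.000e-02  9.276e+01] shift [ 0.0313 -0.211   0.1516] tcp [ 599.2 -150.   241.6]
```

{"method": "step_arm", "body": {
  "plan": "0 0 0 0 0 9.28;0 0 0 0 0 9.28;0 0 0 0 0 9.28;0 0 0 0 0 9.28;0 0 0 0 0 9.28;0 0 0 0 0 9.28;0 0 0 0 0 9.28;0 0 0 0 0 9.28;0 0 0 0 0 9.28;0 0 0 0 0 9.28;0.007 -0.041 0 0 0 0;0.008 -0.05 0 0 0 0;0.008 -0.06 0 0 0 0;0.008 -0.055 0.05 0 0 0;0 0 0.05 0 0 0;0 0 0.05 0 0 0;0 0 0.03 0 0 0;0 0 0 0 0 0;0 0 0 0 0 0",
  "jaw": 0.066
}}

```text
clock: 32.62
tcp_pos: [552.8, -341.6, 71.5]
orientation: [0.046, 0.999, -0.0, 0.001]
force: [-0.1, -0.2, -0.0]
opening: 0.754
grasp_force: 0.0
```

Run:
```python
from h import *
s=shot('side')
for r in rects(s,(350,600),(-450,-250),(15,30))[:3]: print(r)
go(547.8,-357,10.5,-95.5)
```

```text
{'n': 83, 'z': 20.0, 'mean': array([ 457.9, -373.9]), 'rc': array([ 457.9, -373.8]), 'sz': array([56.3, 21.8]), 'an': 89.8, 'dir': 90.8, 'ext': array([56.9, 22.8])}
{'n': 82, 'z': 20.2, 'mean': array([ 549.1, -355.3]), 'rc': array([ 549.5, -354.9]), 'sz': array([54.8, 22.4]), 'an': 84.5, 'dir': 84.8, 'ext': array([54. , 23.6])}
turn [-0.05  0.15  0.18] shift [ 0.0037 -0.0157  0.0614] tcp [ 553.  -341.7   71.9]
```

{"method": "step_arm", "body": {
  "plan": "0.0037 -0.0157 0 0 0 0;0 0 0.03 0 0 0;0 0 0.02 0 0 0;0 0 0.008 0 0 0;0 0 0.003 0 0 0;0 0 0 0 0 0;0 0 0 0 0 0"
}}

```text
clock: 33.55
tcp_pos: [546.9, -357.2, 9.9]
orientation: [0.047, 0.999, -0.0, 0.001]
force: [0.0, 0.3, 0.1]
opening: 0.753
grasp_force: 0.0
```

{"method": "step_arm", "body": {
  "plan": "0 0 0 0 0 0;0 0 0 0 0 0;0 0 0 0 0 0;0 0 0 0 0 0;0 0 0 0 0 0;0 0 0 0 0 0",
  "jaw": 0.0,
  "grip_force": 5
}}

```text
clock: 34.3
tcp_pos: [546.6, -357.1, 9.3]
orientation: [0.047, 0.999, -0.0, 0.0]
force: [0.3, 0.9, 4.6]
opening: 0.571
grasp_force: 5.0
```

{"method": "step_arm", "body": {
  "plan": "0 0 0 0 0 0;0 0 0 0 0 0;0 0 -0.03 0 0 0;0 0 0 0 0 -10;0 0 0 0 0 -10;0 0 0 0 0 -10;0 0 0 0 0 -10;0 0 0 0 0 -10;0 0 0 0 0 -10;0 0 0 0 0 -10;0 0 0 0 0 -10;0 0 0 0 0 -10;0 0 0 0 0 0;0 0 0 0 0 0",
  "jaw": 0.066
}}

```text
clock: 36.05
tcp_pos: [546.3, -356.9, 38.8]
orientation: [-0.672, 0.741, 0.0, -0.0]
force: [-0.9, -0.2, 1.0]
opening: 0.754
grasp_force: 0.0
```

{"method": "step_arm", "body": {
  "plan": "0 0 0.02 0 0 0;0 0 0.0085 0 0 0;0 0 0 0 0 0;0 0 0 0 0 0"
}}

```text
clock: 36.55
tcp_pos: [546.7, -357.1, 11.0]
orientation: [-0.673, 0.74, -0.0, 0.0]
force: [0.1, -0.7, 0.3]
opening: 0.753
grasp_force: 0.0
```

{"method": "step_arm", "body": {
  "plan": "0 0 0 0 0 0;0 0 0 0 0 0;0 0 0 0 0 0;0 0 0 0 0 0;0 0 0 0 0 0;0 0 0 0 0 0",
  "jaw": 0.0,
  "grip_force": 25
}}

```text
clock: 37.3
tcp_pos: [546.4, -357.0, 10.5]
orientation: [-0.673, 0.739, -0.0, -0.0]
force: [0.2, -0.4, -0.3]
opening: 0.251
grasp_force: 25.0
```

Run:
```python
from h import *
o=get_obs();print(o['opening']*87.6)
go(553.4,33.5,230,-2.6)
```

```text
21.993872736178904
turn [-0.   -0.   -2.78] shift [-0.3904  0.0107 -0.2195] tcp [ 546.4 -357.    10.5]
```

{"method": "step_arm", "body": {
  "plan": "0 0 -0.02 0 0 0;0 0 -0.05 0 0 0;0 0 -0.06 0 0 0;0 0 -0.06 0 0 0;0 0 -0.03 0 0 0;0 0 0 0 0 -2.8;-0.04 0.001 0 0 0 0;-0.05 0.001 0 0 0 0;-0.055 0.0015 0 0 0 0;-0.055 0.0015 0 0 0 0;-0.055 0.0015 0 0 0 0;-0.055 0.0015 0 0 0 0;-0.045 0.0015 0 0 0 0;-0.0354 0.0012 0.03 0 0 0;0 0 0.05 0 0 0;0 0 0.05 0 0 0;0 0 0.02 0 0 0;0 0 0 0 0 0;0 0 0 0 0 0"
}}

```text
clock: 39.67
tcp_pos: [554.0, 33.7, 81.6]
orientation: [-0.691, 0.723, -0.0, 0.001]
force: [0.2, -0.4, -0.7]
opening: 0.247
grasp_force: 25.0
```

Run:
```python
from h import *
o=get_obs();print(o['opening']*87.6)
go(553.3,33.8,62.6,-2.6)
```

```text
21.647612901379517
turn [-0.08  0.02  0.04] shift [-0.0001  0.0008  0.019 ] tcp [554.   33.7  81.6]
```

{"method": "step_arm", "body": {
  "plan": "0 0.0005 0.008 0 0 0;0 0 0.005 0 0 0;0 0 0.003 0 0 0;0 0 0.0015 0 0 0;0 0 0.001 0 0 0;0 0 0 0 0 0"
}}

```text
clock: 40.42
tcp_pos: [552.8, 33.5, 62.5]
orientation: [-0.691, 0.723, -0.0, 0.0]
force: [-3.2, -0.1, 5.3]
opening: 0.247
grasp_force: 25.0
```

{"method": "step_arm", "body": {
  "plan": "0 0 0 0 0 0;0 0 0 0 0 0;0 0 0 0 0 0;0 0 -0.02 0 0 0;0 0 -0.05 0 0 0;0 0 -0.06 0 0 0;0 0 -0.05 0 0 0;0.03 0 0 0 0 0;0.05 0 0 0 0 0;0.05 0 0 0 0 0;0.05 0 0 0 0 0;0 0 0 0 0 0",
  "jaw": 0.032
}}

```text
clock: 41.92
tcp_pos: [544.1, -149.1, 241.7]
orientation: [-0.69, 0.724, 0.0, -0.0]
force: [-0.3, 1.1, -0.3]
opening: 0.365
grasp_force: 0.0
```

Run:
```python
from h import *
s=shot('side','s6.png')
for nm,a in dict(blocks=((350,600),(-450,-250),(15,30)),floor=((470,650),(-50,110),(50,57.5)),block=((470,640),(-50,90),(66,80)),knob=((430,560),(-230,-100),(140,165))).items():
  for r in rects(s,*a)[:3]: print(nm,r)
go(456.6,-376,90,-89.5)
a=cv2.imread('pics/s6.png')[90:290,150:360]
cv2.imwrite('pics/c6.png',cv2.resize(a,None,fx=3,fy=3,interpolation=cv2.INTER_CUBIC))
```

```text
blocks {'n': 83, 'z': 19.8, 'mean': array([ 458. , -374.3]), 'rc': array([ 458. , -373.8]), 'sz': array([57. , 21.8]), 'an': 89.8, 'dir': 90.6, 'ext': array([56.6, 22.4])}
floor {'n': 284, 'z': 55.3, 'mean': array([499.5,  27.5]), 'rc': array([499. ,  26.8]), 'sz': array([79.2, 31.5]), 'an': 88.3, 'dir': 87.2, 'ext': array([81. , 30.6])}
block {'n': 166, 'z': 72.2, 'mean': array([554. ,  38.1]), 'rc': array([554. ,  37.8]), 'sz': array([53.8, 23.2]), 'an': 87.9, 'dir': 87.4, 'ext': array([54.1, 23.3])}
block {'n': 164, 'z': 72.3, 'mean': array([608.8,  36.3]), 'rc': array([608.8,  36.6]), 'sz': array([55.2, 23.7]), 'an': 87.6, 'dir': 89.8, 'ext': array([54.7, 23.6])}
knob {'n': 78, 'z': 148.6, 'mean': array([ 495.9, -162.7]), 'rc': array([ 496.1, -162. ]), 'sz': array([25.7, 35.1]), 'an': 11.5, 'dir': 98.9, 'ext': array([31.4, 24.7])}
turn [ 2.000e-02 -2.000e-02  8.675e+01] shift [ 0.0897 -0.2275  0.1517] tcp [ 544.3 -147.7  241.7]
```

View pics/c6.png

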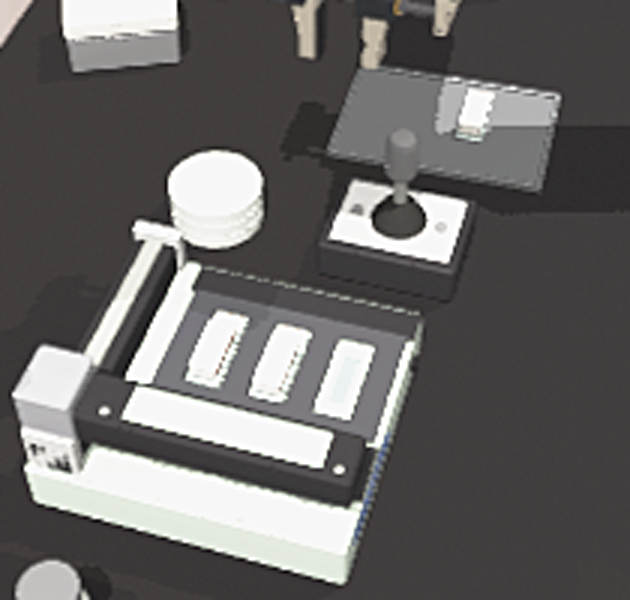

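{"method": "step_arm", "body": {
  "plan": "0 0 0 0 0 8.68;0 0 0 0 0 8.68;0 0 0 0 0 8.68;0 0 0 0 0 8.68;0 0 0 0 0 8.68;0 0 0 0 0 8.68;0 0 0 0 0 8.68;0 0 0 0 0 8.68;0 0 0 0 0 8.68;0 0 0 0 0 8.68;0.02 -0.04 0 0 0 0;0.02 -0.05 0 0 0 0;0.02 -0.05 0 0 0 0;0.02 -0.05 0 0 0 0;0.0097 -0.0375 0.05 0 0 0;0 0 0.05 0 0 0;0 0 0.05 0 0 0;0 0 0.01 0 0 0;0 0 0 0 0 0;0 0 0 0 0 0",
  "jaw": 0.066
}}

```text
clock: 44.48
tcp_pos: [459.3, -374.6, 84.9]
orientation: [-0.006, 1.0, -0.001, 0.002]
force: [-0.2, -0.0, 0.5]
opening: 0.752
grasp_force: 0.0
```

Run:
```python
from h import *
s=shot('side')
for r in rects(s,(350,600),(-450,-250),(15,30))[:3]: print(r)
go(456.7,-376.3,10.5,-89.5)
```

```text
{'n': 82, 'z': 20.0, 'mean': array([ 457.8, -373.7]), 'rc': array([ 457.9, -373.9]), 'sz': array([56.3, 21.8]), 'an': 89.8, 'dir': 89.7, 'ext': array([55.7, 22.2])}
turn [-0.09  0.19  0.17] shift [ 0.0025 -0.0017  0.0743] tcp [ 459.1 -374.6   84.8]
```

{"method": "step_arm", "body": {
  "plan": "0.0015 -0.0015 0.04 0 0 0;0 0 0.022 0 0 0;0 0 0.009 0 0 0;0 0 0.003 0 0 0;0 0 0 0 0 0;0 0 0 0 0 0"
}}

```text
clock: 45.28
tcp_pos: [456.7, -376.1, 9.5]
orientation: [-0.006, 1.0, -0.0, 0.001]
force: [-0.9, 0.4, 0.2]
opening: 0.755
grasp_force: 0.0
```

{"method": "step_arm", "body": {
  "plan": "0 0 0 0 0 0;0 0 0 0 0 0;0 0 0 0 0 0;0 0 0 0 0 0;0 0 0 0 0 0;0 0 0 0 0 0",
  "jaw": 0.0,
  "grip_force": 5
}}

```text
clock: 46.02
tcp_pos: [456.3, -376.0, 8.9]
orientation: [-0.005, 1.0, -0.0, 0.0]
force: [-0.7, 1.4, 6.2]
opening: 0.571
grasp_force: 5.0
```

{"method": "step_arm", "body": {
  "plan": "0 0 0 0 0 0;0 0 0 0 0 0;0 0 -0.03 0 0 0;0 0 0 0 0 -10;0 0 0 0 0 -10;0 0 0 0 0 -10;0 0 0 0 0 -10;0 0 0 0 0 -10;0 0 0 0 0 -10;0 0 0 0 0 -10;0 0 0 0 0 -10;0 0 0 0 0 -10;0 0 0 0 0 0;0 0 0 0 0 0",
  "jaw": 0.066
}}

```text
clock: 47.78
tcp_pos: [456.0, -375.8, 38.4]
orientation: [0.71, -0.705, -0.0, 0.0]
force: [0.2, -0.1, 0.2]
opening: 0.754
grasp_force: 0.0
```

{"method": "step_arm", "body": {
  "plan": "0 0 0.02 0 0 0;0 0 0.0082 0 0 0;0 0 0 0 0 0;0 0 0 0 0 0"
}}

```text
clock: 48.28
tcp_pos: [456.4, -376.0, 10.8]
orientation: [0.711, -0.703, 0.0, -0.0]
force: [0.0, 0.5, -0.3]
opening: 0.751
grasp_force: 0.0
```

{"method": "step_arm", "body": {
  "plan": "0 0 0 0 0 0;0 0 0 0 0 0;0 0 0 0 0 0;0 0 0 0 0 0;0 0 0 0 0 0;0 0 0 0 0 0",
  "jaw": 0.0,
  "grip_force": 25
}}

```text
clock: 49.02
tcp_pos: [456.0, -375.8, 10.4]
orientation: [0.711, -0.703, -0.0, 0.0]
force: [-0.2, -0.5, 1.4]
opening: 0.25
grasp_force: 25.0
```

Run:
```python
from h import *
o=get_obs();print(o['opening']*87.6)
go(498.4,36,230,-2.6)
```

```text
21.877236414861308
turn [0.   0.   3.22] shift [-0.4133 -0.0237 -0.2196] tcp [ 456.  -375.8   10.4]
```

{"method": "step_arm", "body": {
  "plan": "0 0 -0.02 0 0 0;0 0 -0.05 0 0 0;0 0 -0.06 0 0 0;0 0 -0.06 0 0 0;0 0 -0.03 0 0 0;0 0 0 0 0 3.2;-0.043 -0.003 0 0 0 0;-0.055 -0.003 0 0 0 0;-0.06 -0.003 0 0 0 0;-0.06 -0.003 0 0 0 0;-0.06 -0.003 0 0 0 0;-0.055 -0.003 0 0 0 0;-0.045 -0.003 0 0 0 0;-0.0353 -0.0027 0.03 0 0 0;0 0 0.05 0 0 0;0 0 0.05 0 0 0;0 0 0.02 0 0 0;0 0 0 0 0 0;0 0 0 0 0 0"
}}

```text
clock: 51.4
tcp_pos: [499.1, 36.2, 81.4]
orientation: [-0.691, 0.723, -0.0, 0.001]
force: [0.3, -1.0, -0.3]
opening: 0.25
grasp_force: 25.0
```

Run:
```python
from h import *
o=get_obs();print(o['opening']*87.6)
go(498.4,36,62.4,-2.6)
```

```text
21.87305034440394
turn [-0.08  0.02  0.04] shift [0.0002 0.0007 0.019 ] tcp [499.1  36.2  81.4]
```

{"method": "step_arm", "body": {
  "plan": "0.0002 0 0.008 0 0 0;0 0 0.005 0 0 0;0 0 0.003 0 0 0;0 0 0.0015 0 0 0;0 0 0.001 0 0 0;0 0 0 0 0 0"
}}

```text
clock: 52.15
tcp_pos: [498.3, 35.8, 62.4]
orientation: [-0.691, 0.723, -0.0, -0.0]
force: [-2.6, 0.3, 5.1]
opening: 0.247
grasp_force: 25.0
```

{"method": "step_arm", "body": {
  "plan": "0 0 0 0 0 0;0 0 0 0 0 0;0 0 0 0 0 0;0 0 -0.02 0 0 0;0 0 -0.05 0 0 0;0 0 -0.06 0 0 0;0 0 -0.05 0 0 0;0.03 0 0 0 0 0;0.05 0 0 0 0 0;0.05 0 0 0 0 0;0.035 0 0 0 0 0;0 0 0 0 0 0;0 0 0 0 0 0",
  "jaw": 0.032
}}

```text
clock: 53.78
tcp_pos: [490.8, -129.0, 241.7]
orientation: [-0.691, 0.723, 0.0, -0.0]
force: [-0.4, -0.6, 0.4]
opening: 0.361
grasp_force: 0.0
```

Run:
```python
from h import *
s=shot('side','s7.png')
for nm,a in dict(done=((380,570),(280,430),(15,30)),block=((470,640),(-50,90),(66,80)),knob=((430,560),(-230,-100),(140,165)),bar=((400,750),(50,250),(110,150))).items():
  for r in rects(s,*a)[:3]: print(nm,r)
go(494,-130,114,-2.6)
a=cv2.imread('pics/s7.png')[90:384,130:360]
cv2.imwrite('pics/c7.png',cv2.resize(a,None,fx=2,fy=2,interpolation=cv2.INTER_CUBIC))
```

```text
done {'n': 293, 'z': 20.5, 'mean': array([477.5, 357.5]), 'rc': array([477.4, 357. ]), 'sz': array([51.3, 22.1]), 'an': 88.0, 'dir': 88.2, 'ext': array([51.9, 22.6])}
block {'n': 169, 'z': 72.0, 'mean': array([499.8,  40.1]), 'rc': array([499.8,  39.9]), 'sz': array([54.6, 22.8]), 'an': 87.8, 'dir': 87.9, 'ext': array([54.3, 22.8])}
block {'n': 168, 'z': 72.2, 'mean': array([554.1,  38.8]), 'rc': array([554.3,  38.4]), 'sz': array([55.2, 22.8]), 'an': 87.9, 'dir': 87.6, 'ext': array([55.7, 23. ])}
block {'n': 160, 'z': 72.4, 'mean': array([608.8,  35.7]), 'rc': array([608.7,  35.7]), 'sz': array([53.5, 23.5]), 'an': 89.5, 'dir': 89.2, 'ext': array([53.2, 23.6])}
knob {'n': 81, 'z': 148.4, 'mean': array([ 495.9, -162.4]), 'rc': array([ 496.1, -162.1]), 'sz': array([25.8, 35.2]), 'an': 12.4, 'dir': 96.6, 'ext': array([32. , 24.6])}
bar {'n': 2535, 'z': 128.4, 'mean': array([588.4, 152.5]), 'rc': array([588.3, 149.7]), 'sz': array([ 68.9, 264.6]), 'an': 87.3, 'dir': 176.6, 'ext': array([267.9,  56.9])}
turn [0.01 0.01 0.03] shift [ 0.0012 -0.0031  0.1278] tcp [ 490.9 -128.6  241.8]
```

View pics/c7.png

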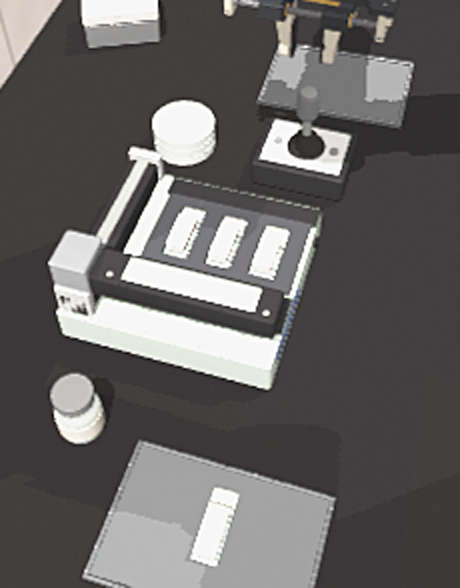

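{"method": "step_arm", "body": {
  "plan": "0 -0.003 0.03 0 0 0;0 0 0.04 0 0 0;0 0 0.04 0 0 0;0 0 0.016 0 0 0;0 0 0 0 0 0;0.008 0 0 0 0 0;0.005 0 0 0 0 0;0.003 0 0 0 0 0;0 0 0 0 0 0",
  "jaw": 0.0
}}

```text
clock: 54.95
tcp_pos: [493.3, -145.5, 116.2]
orientation: [-0.691, 0.723, -0.0, 0.0]
force: [0.4, -0.2, -0.7]
opening: 0.004
grasp_force: 0.0
```

Near contact; push about 20 mm and hold.

{"method": "step_arm", "body": {
  "plan": "0.007 0 0 0 0 0;0.007 0 0 0 0 0;0.006 0 0 0 0 0;0 0 0 0 0 0;0 0 0 0 0 0;0 0 0 0 0 0;0 0 0 0 0 0;0 0 0 0 0 0"
}}

```text
clock: 55.95
tcp_pos: [493.1, -164.3, 116.6]
orientation: [-0.691, 0.723, -0.0, 0.001]
force: [-0.1, 9.8, 7.2]
opening: 0.004
grasp_force: 5.0
```

```bash
cat > bar.py <<'E'
from h import *
s=shot('side')
r=rects(s,(400,750),(0,250),(110,150))[0]; print(get_obs()['clock'],r['rc'],r['mean'],'bar~',120+r['rc'][1]-149.7)
E
python3 bar.py
```

```text
56.0 [587.9 143.2] [587.7 147.8] bar~ 113.5
```

{"method": "step_arm", "body": {
  "plan": "0.002 0 0 0 0 0;0 0 0 0 0 0;0 0 0 0 0 0;0 0 0 0 0 0;0 0 0 0 0 0;0 0 0 0 0 0;0 0 0 0 0 0;0 0 0 0 0 0;0 0 0 0 0 0;0 0 0 0 0 0;0 0 0 0 0 0;0 0 0 0 0 0;0 0 0 0 0 0;0 0 0 0 0 0;0 0 0 0 0 0;0 0 0 0 0 0"
}}

```text
clock: 58.0
tcp_pos: [493.0, -166.3, 116.6]
orientation: [-0.691, 0.723, -0.0, 0.001]
force: [0.4, 9.4, 7.7]
opening: 0.007
grasp_force: 5.4
```

```bash
python3 bar.py
```

```text
58.05 [587.5 124.2] [587.  123.2] bar~ 94.5
```

{"method": "step_arm", "body": {
  "plan": "0.004 0 0 0 0 0;0 0 0 0 0 0;0 0 0 0 0 0;0 0 0 0 0 0;0 0 0 0 0 0;0 0 0 0 0 0;0 0 0 0 0 0;0 0 0 0 0 0;0 0 0 0 0 0;0 0 0 0 0 0;0 0 0 0 0 0;0 0 0 0 0 0;0 0 0 0 0 0;0 0 0 0 0 0;0 0 0 0 0 0;0 0 0 0 0 0"
}}

```text
clock: 60.05
tcp_pos: [492.8, -170.0, 116.5]
orientation: [-0.691, 0.723, -0.0, 0.001]
force: [-1.6, 11.1, 7.9]
opening: 0.005
grasp_force: 6.1
```

```bash
python3 bar.py
```

```text
60.1 [585.5  81.9] [586.   86.4] bar~ 52.20000000000002
```

{"method": "step_arm", "body": {
  "plan": "0 0 0 0 0 0;0 0 0 0 0 0;0 0 0 0 0 0;0 0 0 0 0 0;0 0 0 0 0 0;0 0 0 0 0 0;0 0 0 0 0 0;0 0 0 0 0 0;0 0 0 0 0 0;0 0 0 0 0 0;0 0 0 0 0 0;0 0 0 0 0 0;0 0 0 0 0 0;0 0 0 0 0 0;0 0 0 0 0 0;0 0 0 0 0 0"
}}

```text
clock: 62.1
tcp_pos: [492.8, -170.1, 116.5]
orientation: [-0.691, 0.723, -0.0, 0.001]
force: [-1.0, 10.7, 6.8]
opening: 0.006
grasp_force: 5.8
```

```bash
sed -i 's/(0,250)/(-60,250)/' bar.py; python3 bar.py; python3 -c "
from h import *
s=shot('top')
P=rects(s,(620,750),(-60,250),(110,150))
print([ (r['rc'],r['n'],r['sz']) for r in P])"
```

```text
62.15 [583.8  44.1] [584.9  47.6] bar~ 14.400000000000006
[(array([664.1,  32. ]), 800, array([90. , 51.1]))]
```

{"method": "step_arm", "body": {
  "plan": "0 0 0 0 0 0;0 0 0 0 0 0;0 0 0 0 0 0;-0.03 0 0 0 0 0;-0.015 0 0 0 0 0;0 0 0 0 0 0;0 0 0 0 0 0;0 0 0 0 0 0;0 0 0 0 0 0"
}}

```text
clock: 63.32
tcp_pos: [494.0, -126.6, 115.8]
orientation: [-0.691, 0.723, 0.0, -0.0]
force: [0.6, -0.2, 0.0]
opening: 0.005
grasp_force: 0.0
```

```bash
python3 bar.py; python3 -c "
from h import *
s=shot('top')
print([ (r['rc'],r['n'],r['sz']) for r in rects(s,(620,750),(-60,250),(110,150))])"
```

```text
63.375 [583.7  32.3] [584.   36.1] bar~ 2.6000000000000227
[(array([664.2,  22.7]), 796, array([90., 51.]))]
```

{"method": "step_arm", "body": {
  "plan": "0 0 -0.03 0 0 0;0 0 -0.05 0 0 0;0 0 -0.05 0 0 0;0.05 0 0 0 0 0;0.05 0 0 0 0 0;0.05 0 0 0 0 0;0 0 0 0 0 0;0 0 0 0 0 0;0 0 0 0 0 0"
}}

```text
clock: 64.55
tcp_pos: [487.4, -275.2, 246.0]
orientation: [-0.691, 0.722, -0.0, 0.0]
force: [0.0, 0.1, -0.1]
opening: 0.007
grasp_force: 0.0
```

```bash
python3 bar.py
python3 - <<'E'
from h import *
s=shot('side','s8.png')
for nm,a in dict(done=((380,570),(280,430),(15,30)),block=((470,640),(-50,90),(66,80)),knob=((430,560),(-230,-100),(140,165))).items():
  for r in rects(s,*a)[:3]: print(nm,r['mean'],r['z'],r['n'])
cv2.imwrite('pics/c8.png',cv2.resize(cv2.imread('pics/s8.png')[90:384,130:360],None,fx=2,fy=2,interpolation=cv2.INTER_CUBIC))
E
```

```text
64.6 [583.9  35.7] [584.5  36.2] bar~ 6.0
done [477.5 357.5] 20.5 293
block [500.   51.7] 72.2 100
block [554.5  49.4] 72.1 96
block [608.9  47.4] 72.1 94
knob [ 494.8 -167.4] 148.6 78
```

View pics/c8.png

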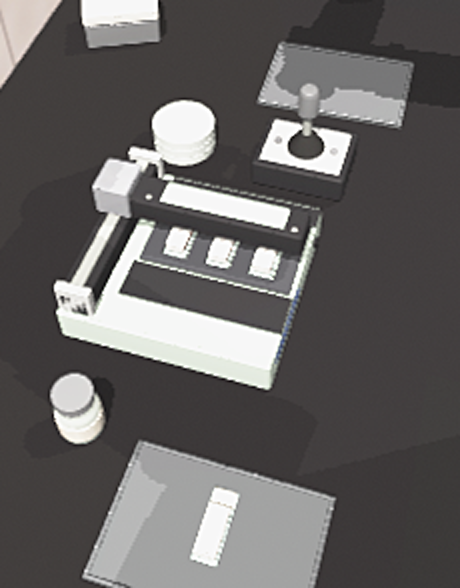

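```bash
python3 -c "
from cell import *
print(hand_in())"
```

```text
the job is handed in; nothing more can be done
None
```

The job is handed in, but `hand_in()` returned no verdict. By my last measurements, all three new slides are seated in the pockets, the one finished slide lies in the other tray, the bar stands about 4 mm from centre, and the lever is upright.

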